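Salvage the spacer sleeve from a bent rod in the vice

ROBOT

A 7-joint arm with a two-finger parallel gripper is mounted at the origin on the work surface. World frame = base frame: x ahead of the robot, y to its left, z up, the work surface at z = 0. Lengths are in m, angles in rad, forces in N, time in s.
With the tool pointing down it reaches from about 0.425 to 0.925 m from the base axis. Payload 6.8 kg.
Tool frame: the origin (TCP) lies at the very end of the fingers, on their centre line; the grasp point (between the pads) lies 19 mm behind it; z points along the fingers, y is the line along which they close (so a half turn about z gives the same grasp; the last joint's range is limited). The gripper opens to 85 mm and grips with 20 to 120 N. Pads are 22 mm wide; open, the fingers measure 114 mm over their backs; the gripper's body (76 mm by 85 mm) begins 54 mm behind the grasp point. The pads swing forward as they close: fully open they stand 13 mm farther back than shut.
Start: joints at [-1.383, 0.477, 0.022, 1.555, -0.011, 1.109, -0.083], TCP at [0.197, 0.646, 0.231] pointing down, gripper open.
Joint ranges: [-2.96, 2.96], [-0.34, 2.1], [-1.41, 1.46], [0.24, 2.44], [-1.37, 4.51], [0.17, 1.92], [-2.96, 2.96]. Speed limits (rad/s): [2.39, 2.39, 3.14, 3.14, 3.14, 3.14, 3.14].

INTERFACE

Orientations are given as a rotation vector (axis times angle).
In Python, from bench import monitor, optics, r gives the robot as it stands.
- The arm moves only by the shell command python3 -m crank 'ROWS' [OPENING] [FORCE]. ROWS is JSON, a list of rows, each a list of 2 entries, a list of its own where there are three numbers: the shift along the tool's x, y, z in cm, then the turn, a rotation vector about the tool's x, y, z in rad. A call has 1 to 5 rows; each row shifts and turns the commanded pose from where the row before left it, along the tool's axes as they then stand; what a row does not reach is not made up. A row lasts 1/10 s, in which the tool goes at most 50 mm and 8.59 degrees, less where a joint would pass 70% of its speed; a pose out of reach is approached as far as the arm can. A call is refused whole if a number of a shift passes 5 or a number of a turn 0.15, either way. A call with a gripper value outside its range is refused whole. OPENING is the finger opening in cm, from 0 to 8.54, set as the call begins (- or left out, the last holds). The fingers move at their own pace and stop on an object; FORCE is the grip in N (left out, the last holds). Time passes only in rows, so rows that do not move let the fingers close. It gives the time, the measured TCP pose, the force, the opening and the grip force at its end, in the units of the state.
- monitor.get_obs(): the state, without advancing time (a new reading comes with each control period).
- optics.grab_frame(name): name is "side" or "top"; returns (picture, depth): 384x512x3 uint8, red, green, blue; 384x512 float32, m along the optical axis (not along the pixel's ray), 0 where there is no reading.
- optics.camera_model(name): a dict with "vertical_fov" (degrees; the focal length in pixels is half the picture's height over the tangent of half this angle, whatever the lens; pixels are square), "cx", "cy" (the principal point, pixels), "D" ([k1, k2, p1, p2, k3] as OpenCV has them; the pictures are not rectified), "R" (3x3) and "t" (3): a world point X has camera coordinates R X + t. Camera axes: x right, y down, z forward; pixel columns grow to the right and rows downward; lengths in m; the calibration is good to about 2 mm. A picture is of the moment at which its call begins. camera_model takes no time and is no camera call.
- r.hand_in(): hands the job in; it is judged then, once.
The state is a dict: "clock": time; "joints": joint angles; "qvel": joint speeds; "tau": joint torques, N m; "tcp_pos": TCP position; "orientation": TCP orientation; "contact_force": force on the tool from outside, world axes, zero at the start; "moment": the same for the moment, N m; "grip_width": finger opening in m; "gripper_force": force on a finger pad.
Only numpy, scipy, OpenCV 4.12 (cv2) and the standard library are available. Lean on these libraries where they do the work, as an engineer would, in place of code of your own. Each camera call takes 0.05 s, during which the arm holds its last target. There are 200 camera calls.

TASK

Draw the steel spacer sleeve off the open end of the bent rod clamped in the vice, gently, following the bend by feel so that it never presses hard on the rod, and lay it on its round side in the empty parts tray without dropping it. Leave the vice, the trays and everything else on the bench as they are.

Things in the scene. Friction and masses are not known exactly. Their poses are not given: they have to be found in the camera images.
- sleeve: plain thick-walled steel spacer sleeve threaded on the rod, outside diameter 40 mm, length 30 mm, bore 18.6 mm, about 0.22 kg. Origin at its centre; its y axis runs along the bore. It hangs loosely on the rod (1.3 mm play all round)
- vice: bench vice, fixed, jaws 110 mm wide, jaw tops 148 mm above the bench. Origin at bench height below the middle of the jaws, z up. A rigid 16 mm steel rod sticks out level from the jaw face (y = -35 mm) along the vice's own -y direction, its axis 130 mm above the bench. Sleeve and rod must not press on one another with more than 15 N
- bend (a point): point on the rod's axis, 85 mm out from the jaw face (vice y = -120 mm), where the rod is bent in the vertical plane, up or down, by up to 0.2 rad; the angle is not measured and must be felt or seen. It does not bend sideways. Beyond it the rod runs straight for 123 mm to its rounded free tip
- tray: the empty one of two equal shallow steel parts trays, 125 x 125 mm outside, walls 3 mm thick and 22 mm high, floor 3 mm thick. Origin at the centre of its underside, x and y along its sides. Not fastened
- full_tray: the other tray, of the same kind, holding a bearing ring and a nut; to be left alone
- bearing: ball-bearing ring, 52 mm across, 16 mm high, lying in the occupied tray; origin at the centre of its underside
- nut: square nut, 30 x 30 x 16 mm, lying in the occupied tray; origin at the centre of its underside
- spray_can: upright spray can, 66 mm across, 190 mm high, left of the vice; origin at its underside
- jar: upright jar, 70 mm across, 100 mm high, on the far side of the bench; origin at its underside
- wrench: open-ended wrench 200 mm long lying on the bench near the robot; origin at its underside
- screwdriver: screwdriver lying on the bench on the robot's left; origin at its underside
- rubber_bush: rubber ring standing on end, 42 mm across, 35 mm high, on the bench near the rod tip; origin at its underside
Things that resemble listed ones, but are neither listed nor needed, are in the scene too. What is shaped like the sleeve but pink or red is not meant.

How it is judged:
On the way:
1. the sleeve is drawn off the rod's open end, still held up (y of sleeve in the frame of vice below -0.261 m and height (world z) of sleeve above 0.06 m), for 0.1 s.
At the end, for the whole second after the job is handed in: The sleeve lies on its round side on the floor of the empty tray (its centre within 50 mm of the tray's centre along either side, below 32 mm over the tray's underside, bore level within about 0.17 rad), let go and at rest (below 0.02 m/s) (x of sleeve in the frame of tray between -0.05 and 0.05 m and y of sleeve in the frame of tray between -0.05 and 0.05 m and z of sleeve in the frame of tray below 0.032 m and linear speed of sleeve below 0.02 m/s and angle between sleeve's own y axis and vertical between 1.4 and 1.75 rad); the robot touches nothing.
It fails at once if the sleeve presses on the rod (or vice) with more than 15 N (contact force between sleeve and vice above 15 N).
It fails at once if the sleeve is dropped: moves faster than 0.7 m/s out of the fingers (linear speed of sleeve above 0.7 m/s and not (contact force between the fingers and sleeve above 0.3 N)).
It fails at once if the empty tray is shifted by more than 20 mm (distance of tray from where it was at the start of the episode above 0.02 m).
It fails at once if the arm or the fingers bang into the vice or its rod with more than 25 N (contact force between any of the arm, the fingers and vice above 25 N).
It fails at once if something else on the bench is shifted by more than 20 mm (distance of any of full_tray, bearing, nut, spray_can, jar, wrench, screwdriver, rubber_bush from where it was at the start of the episode above 0.02 m).
It also fails if it takes over 72 s, if anything falls off the work surface, if the arm or the gripper's body presses on something with over 40 N, if the wrist force passes 120 N, or if a joint passes its speed limit or range.

## Working session

There is one attempt and no reset: what is moved stays moved. The work goes in short steps, Python scripts to look and compute and a shell command to move; the robot and the scene stay as the last step left them, time stands still between calls to the robot, and variables do not carry over. Pictures are saved under pics/ and viewed, at most 10 in all, crops included, and the job is handed in when it is done.

```bash
ls; mkdir -p pics; cat > h.py <<'E'
import numpy as np, cv2, pickle
from bench import monitor, optics, r
from scipy.spatial.transform import Rotation as Rn
def grab(n):
    im,d=optics.grab_frame(n); pickle.dump((im,d),open(f'{n}.pkl','wb')); return im,d
def load(n): return pickle.load(open(f'{n}.pkl','rb'))
def K(m,h=384):
    f=h/2/np.tan(np.radians(m["vertical_fov"])/2)
    return np.array([[f,0,m["cx"]],[0,f,m["cy"]],[0,0,1.]])
def cloud(n,d):
    m=optics.camera_model(n); h,w=d.shape
    u,v=np.meshgrid(np.arange(w),np.arange(h))
    p=cv2.undistortPoints(np.stack([u,v],-1).reshape(-1,1,2).astype(np.float64),K(m),np.array(m["D"],float)).reshape(h,w,2)
    c=np.dstack([p*d[...,None],d])
    return (c-np.array(m["t"]))@np.array(m["R"])   # R^T(c-t)
def save(name,im,crop=None,s=1):
    if crop: u0,v0,u1,v1=crop; im=im[v0:v1,u0:u1]
    cv2.imwrite('pics/'+name,cv2.resize(im[...,::-1],None,fx=s,fy=s,interpolation=cv2.INTER_CUBIC))
E
python3 - <<'E'
from h import *
print(monitor.get_obs())
ims=[]
for n in("top","side"):
    im,d=grab(n); m=optics.camera_model(n); save(n+'0.png',im,s=1.5)
    print(n,m["vertical_fov"],-np.array(m["R"]).T@np.array(m["t"]),np.array(m["R"])[2],(d==0).mean())
E
```

```text
pics
{'clock': 0.0, 'joints': array([-1.38306789,  0.47781934,  0.02230916,  1.55642892, -0.01147553,
        1.10927712, -0.08311399]), 'qvel': array([-0.00077819,  0.00079375, -0.00024444, -0.00049767,  0.00051717,
        0.00059543,  0.00033281]), 'tau': array([-1.09854800e-04, -5.96442819e+01,  1.60793625e+00, -2.81203938e+01,
        1.24320877e-02,  9.09651106e-03,  1.91646950e-05]), 'tcp_pos': array([0.1966182 , 0.64512837, 0.23032173]), 'orientation': array([-4.62903775e-01, -3.10717475e+00,  2.82818497e-03]), 'contact_force': array([ 0.55754202,  0.97340254, -0.33117777]), 'moment': array([-0.03934803, -0.01353638, -0.00965736]), 'gripper_force': 0.0, 'grip_width': 0.08510877831929826}
top 43.899473848074976 [0.32897814 0.05944294 1.22187305] [ 0.18671771  0.02003135 -0.98220937] 0.0037943522135416665
side 51.98678667708042 [ 0.48487305 -0.85100346  0.74806881] [ 0.05919016  0.82021573 -0.56898391] 0.004018147786458333
```

View pics/top0.png

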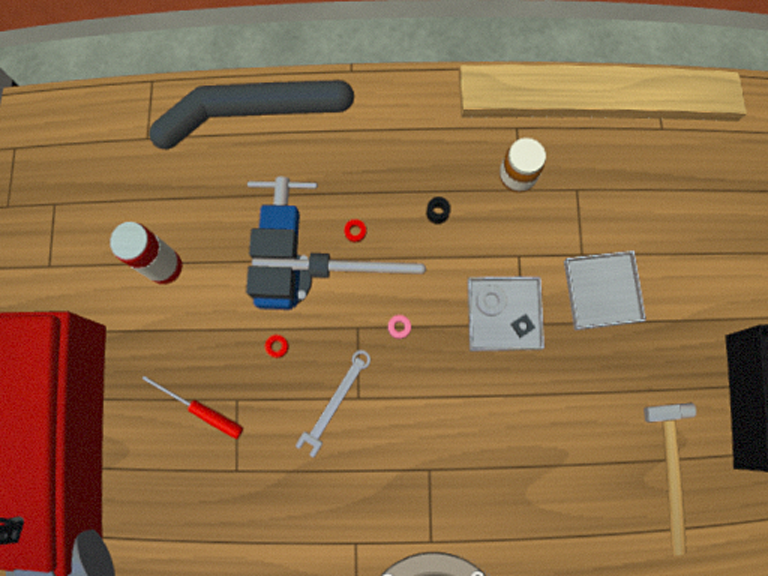

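View pics/side0.png

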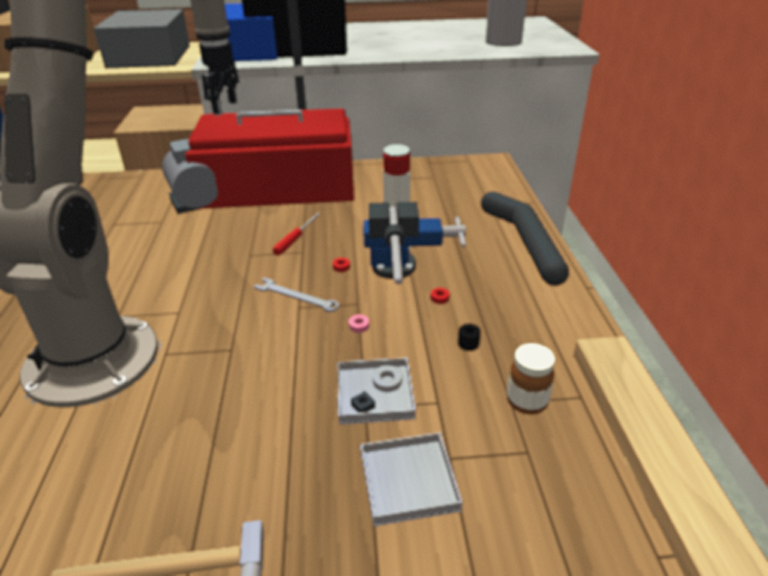

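Top view at 1.5x scale: the dark sleeve is on the rod at (318,264), next to the jaws, with the rod tip at (424,269). The empty tray is at (605,290) and the full tray at (506,313).

Could be mistaken for the sleeve: red rings (355,231) and (277,346), pink ring (399,326), black rubber bush (438,210). The one threaded on the rod, (318,264), fits the description.

```bash
python3 - <<'E'
from h import *
np.set_printoptions(precision=4,suppress=True)
for n in ("top","side"):
    im,d=load(n); P=cloud(n,d); 
    if n=="top": u0,v0,u1,v1=195,155,300,200
    else: u0,v0,u1,v1=240,130,290,195
    Q=P[v0:v1,u0:u1].reshape(-1,3)
    Q=Q[(Q[:,2]>.08)&(Q[:,2]<.2)]
    print(n,len(Q))
    for y in np.arange(Q[:,1].max(),Q[:,1].min(),-.01):
        s=Q[(Q[:,1]<=y)&(Q[:,1]>y-.01)]
        if len(s)>3:
            print("%.3f n%d x %.4f..%.4f mid %.4f ztop %.4f z95 %.4f med %.4f"%(y-.005,len(s),s[:,0].min(),s[:,0].max(),np.median(s[:,0]),s[:,2].max(),np.percentile(s[:,2],90),np.median(s[:,2])))
im,d=load("top"); P=cloud("top",d)
# tray: pixels > rim
for nm,(u0,v0,u1,v1) in dict(empty=(368,158,440,228),full=(305,178,370,240)).items():
    Q=P[v0:v1,u0:u1].reshape(-1,3); g=im[v0:v1,u0:u1].reshape(-1,3).astype(int)
    rim=Q[(Q[:,2]>.014)&(Q[:,2]<.03)]
    rect=cv2.minAreaRect((rim[:,:2]*1000).astype(np.float32)); print(nm,len(rim),rect,cv2.boxPoints(rect).tolist())
    print('bench z',np.median(Q[(Q[:,2]<.014),2]))
save('c1.png',load("top")[0],(150,140,300,210),5)
save('c2.png',load("side")[0],(225,125,300,200),8)
E
```

```text
top 835
0.213 n119 x 0.5318..0.6468 mid 0.5940 ztop 0.1491 z95 0.1450 med 0.1277
0.203 n27 x 0.5743..0.5897 mid 0.5805 ztop 0.1413 z95 0.1398 med 0.1357
0.193 n27 x 0.5738..0.5893 mid 0.5803 ztop 0.1413 z95 0.1391 med 0.1366
0.183 n64 x 0.5607..0.5978 mid 0.5759 ztop 0.1518 z95 0.1490 med 0.1455
0.173 n71 x 0.5598..0.5966 mid 0.5751 ztop 0.1517 z95 0.1492 med 0.1458
0.163 n80 x 0.5593..0.5970 mid 0.5741 ztop 0.1525 z95 0.1490 med 0.1449
0.153 n37 x 0.5707..0.5977 mid 0.5793 ztop 0.1520 z95 0.1445 med 0.1369
0.143 n31 x 0.5707..0.5856 mid 0.5762 ztop 0.1431 z95 0.1407 med 0.1360
0.133 n31 x 0.5696..0.5848 mid 0.5770 ztop 0.1416 z95 0.1396 med 0.1374
0.123 n27 x 0.5701..0.5854 mid 0.5767 ztop 0.1414 z95 0.1406 med 0.1361
0.113 n24 x 0.5691..0.5818 mid 0.5754 ztop 0.1411 z95 0.1395 med 0.1373
0.103 n34 x 0.5676..0.5814 mid 0.5742 ztop 0.1410 z95 0.1398 med 0.1365
0.093 n28 x 0.5671..0.5825 mid 0.5736 ztop 0.1406 z95 0.1388 med 0.1358
0.083 n28 x 0.5671..0.5815 mid 0.5730 ztop 0.1423 z95 0.1409 med 0.1363
0.073 n28 x 0.5663..0.5819 mid 0.5730 ztop 0.1419 z95 0.1394 med 0.1376
0.063 n34 x
[... 2494 characters left out ...]
95 0.1421 med 0.1396
0.010 n25 x 0.5653..0.5792 mid 0.5731 ztop 0.1400 z95 0.1395 med 0.1358
empty 313 ((554.9782104492188, -313.6301574707031), (126.28035736083984, 127.08346557617188), 5.1064772605896) [[486.4329833984375, -255.96054077148438], [497.7442626953125, -382.5395812988281], [623.5234375, -371.2997741699219], [612.212158203125, -244.72073364257812]]
bench z 0.0012418547784107535
full 647 ((516.5049438476562, -135.97840881347656), (126.55894470214844, 123.53876495361328), 89.20795440673828) [[453.8667297363281, -198.39796447753906], [577.3936767578125, -200.10569763183594], [579.1431884765625, -73.55885314941406], [455.6162109375, -71.85111999511719]]
bench z 0.0016174356981696718
```

View pics/c1.png

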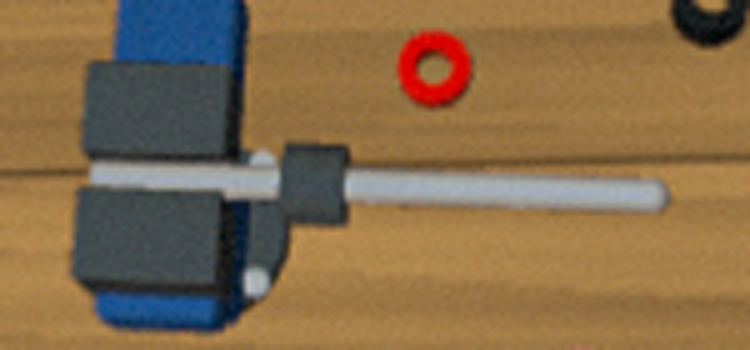

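View pics/c2.png

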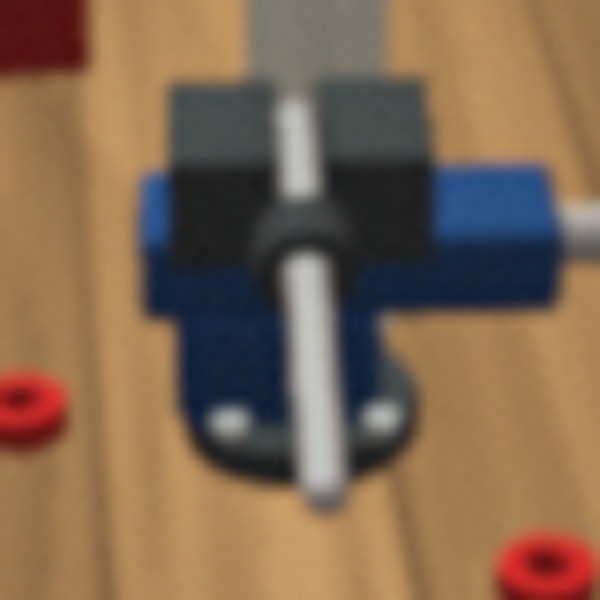

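The crops show the dark sleeve on the rod about 27 mm off the jaw face (c1 pixels 282-350, 145-225). The rod runs almost parallel to -y, with its tip at (665,195).

```bash
python3 - <<'E'
from h import *
np.set_printoptions(precision=4,suppress=True)
for n,(u0,v0,u1,v1) in dict(top=(195,155,300,200),side=(240,130,290,195)).items():
    im,d=load(n); P=cloud(n,d); Q=P[v0:v1,u0:u1].reshape(-1,3)
    Q=Q[(Q[:,2]>.115)&(Q[:,2]<.2)&(Q[:,1]<.148)&(Q[:,1]>.012)]
    # x line & upper-surface fit: z = zc + sqrt(64-dx^2)
    from scipy.optimize import least_squares
    def res(p):
        x0,sx,zc,s=p; dx=Q[:,0]-(x0+sx*(Q[:,1]-.13)); 
        a=zc+s*np.clip(.13-Q[:,1],0,None)
        return np.hypot(dx,Q[:,2]-a)-.008
    f=least_squares(res,[.577,.05,.13,0],loss='soft_l1',f_scale=.001); J=f.jac
    print(n,len(Q),f.x,np.sqrt(np.diag(np.linalg.inv(J.T@J)))*1e-3, np.abs(f.fun).mean())
    Q=P[v0:v1,u0:u1].reshape(-1,3); Q=Q[(Q[:,1]<.185)&(Q[:,1]>.158)&(Q[:,2]>.132)&(Q[:,2]<.2)]
    g=least_squares(lambda p:np.hypot(Q[:,0]-p[0]-p[2]*(Q[:,1]-.171),Q[:,2]-p[1])-.02,[.579,.129,.05],loss='soft_l1',f_scale=.001); print(' sleeve x,z,slope',g.x,len(Q))
im,d=load("top"); P=cloud("top",d)
Q=P[200:,:75].reshape(-1,3); print('toolbox',np.percentile(Q[Q[:,2]>.1],[1,50,99],axis=0))
u=slice(200,225); Q=P[158:195,200:240].reshape(-1,3); s=Q[(Q[:,2]>.1455)&(Q[:,1]<.2)]; print('sleeve y ext',np.percentile(s[:,1],[0,2,98,100]))
E
```

```text
top 392 [0.5781 0.0576 0.1304 0.0085] [0.0002 0.003  0.0002 0.0027] 0.0012926742078520766
 sleeve x,z,slope [0.5803 0.1286 0.0561] 188
side 148 [0.5792 0.06   0.1314 0.0132] [0.0003 0.004  0.0002 0.0037] 0.0007399928303083779
 sleeve x,z,slope [0.5815 0.1289 0.0174] 83
toolbox [[0.0929 0.549  0.1028]
 [0.2992 0.5939 0.1881]
 [0.5046 0.6729 0.3279]]
sleeve y ext [0.0594 0.0594 0.1861 0.1863]
```

```bash
python3 -m crank '[[[0,0,-3],[0,0,0]],[[-3.3,-2.24,0],[0,0,0]],[[-3.3,-2.24,0],[0,0,0]],[[-3.3,-2.24,0],[0,0,0]],[[-3.3,-2.24,0],[0,0,0]]]' 8.5 20
python3 -m crank '[[[-3.3,-2.24,0],[0,0,0]],[[-3.3,-2.24,0],[0,0,0]],[[-3.3,-2.24,0],[0,0,0]],[[-3.3,-2.24,0],[0,0,0]],[[-3.3,-2.24,0],[0,0,0]]]'
python3 -m crank '[[[-3.3,-2.24,0],[0,0,0]],[[-3.3,-2.24,0],[0,0,0]],[[-3.3,-2.24,0],[0,0,0]],[[-3.3,-2.24,0],[0,0,0]],[[-3.3,-2.24,0],[0,0,0]]]'
python3 -m crank '[[[0,0,0],[0,0,0.14]],[[0,0,0],[0,0,0.14]],[[0,0,0],[0,0,0.14]],[[0,0,0],[0,0,0.14]],[[0,0,0],[0,0,0.14]]]'
python3 -m crank '[[[0,0,0],[0,0,0.14]],[[0,0,0],[0,0,0.14]],[[0,0,0],[0,0,0.14]],[[0,0,0],[0,0,0.14]],[[0,0,0],[0,0,0]]]'
cat >> h.py <<'E'
def want(p,slope=.057):
    o=monitor.get_obs(); T=Rn.from_rotvec(o['orientation']); M=T.as_matrix()
    yd=np.array([1,-slope,0]); yd/=np.linalg.norm(yd); z=np.array([0,0,-1.]); W=np.stack([np.cross(yd,z),yd,z],1)
    print('t',o['clock'],'tcp',o['tcp_pos'],'shift cm',M.T@(np.array(p)-o['tcp_pos'])*100,'turn',(T.inv()*Rn.from_matrix(W)).as_rotvec(),'F',o['contact_force'],'w',o['grip_width'],o['gripper_force'])
E
python3 -c "
from h import *
np.set_printoptions(precision=4,suppress=True)
want([.581,.171,.24])"
```

```text
clock: 0.6
tcp_pos: [0.2976, 0.5199, 0.2609]
orientation: [-0.463, -3.107, 0.001]
contact_force: [0.4, 0.2, 0.4]
grip_width: 0.0852
gripper_force: 0.0
clock: 1.1
tcp_pos: [0.4227, 0.3647, 0.2611]
orientation: [-0.463, -3.107, 0.0]
contact_force: [1.2, -0.2, -0.1]
grip_width: 0.0852
gripper_force: 0.0
clock: 1.6
tcp_pos: [0.5478, 0.2096, 0.261]
orientation: [-0.463, -3.107, 0.0]
contact_force: [0.1, 0.0, -0.6]
grip_width: 0.0852
gripper_force: 0.0
clock: 2.1
tcp_pos: [0.547, 0.2109, 0.2609]
orientation: [-1.508, -2.755, 0.001]
contact_force: [0.6, -0.5, 0.4]
grip_width: 0.085
gripper_force: 0.0
clock: 2.6
tcp_pos: [0.5469, 0.2111, 0.2609]
orientation: [-2.206, -2.237, 0.001]
contact_force: [-0.5, 0.9, 0.7]
grip_width: 0.0851
gripper_force: 0.0
t 2.6 tcp [0.5469 0.2111 0.2609] shift cm [-4.0549  3.3529  2.0866] turn [-0.0007  0.0006  0.071 ] F [-0.4633  0.8679  0.7392] w 0.08506021523596288 0.0
```

```bash
python3 -m crank '[[[-4.05,0,0],[0,0,0]],[[0,3.35,0],[0,0,0]],[[0,0,2],[0,0,0.071]],[[0,0,0],[0,0,0]],[[0,0,0],[0,0,0]]]' 7
python3 - <<'E'
from h import *
np.set_printoptions(precision=4,suppress=True)
want([.581,.171,.113])
im,d=grab("side"); save('s1.png',im,(215,60,315,160),6)
E
```

```text
clock: 3.1
tcp_pos: [0.5807, 0.1711, 0.2409]
orientation: [-2.278, -2.162, 0.003]
contact_force: [0.6, 0.5, 0.1]
grip_width: 0.0697
gripper_force: 0.0
t 3.1 tcp [0.5807 0.1711 0.2409] shift cm [ 0.0034  0.0512 12.7929] turn [-0.0016  0.0008  0.0049] F [0.6358 0.4526 0.0744] w 0.069745363583908 0.0
```

View pics/s1.png

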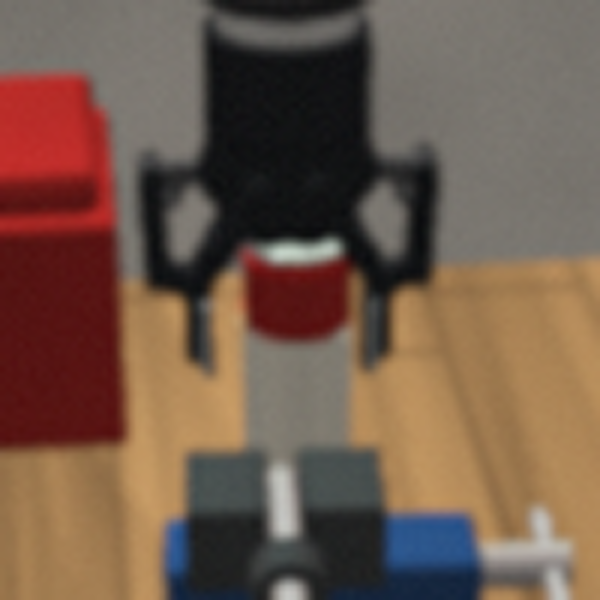

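The picture shows the fingers straddling the line of the sleeve, pads at (203,350) and (375,345) with the sleeve at (287,560).

```bash
python3 -m crank '[[[0,0,3],[0,0,0]],[[0,0,3],[0,0,0]],[[0,0,3],[0,0,0]],[[0,0,2],[0,0,0]],[[0,0,1.5],[0,0,0]]]'
python3 -m crank '[[[0,0,0.3],[0,0,0]],[[0,0,0],[0,0,0]],[[0,0,0],[0,0,0]]]' 5
python3 - <<'E'
from h import *
np.set_printoptions(precision=4,suppress=True)
want([.581,.171,.113])
im,d=grab("side"); save('s2.png',im,(235,110,295,170),10)
grab("top")
E
```

```text
clock: 3.65
tcp_pos: [0.5809, 0.1716, 0.1157]
orientation: [-2.279, -2.161, 0.0]
contact_force: [-1.0, 0.6, 0.3]
grip_width: 0.07
gripper_force: 0.0
clock: 3.95
tcp_pos: [0.5823, 0.1713, 0.1146]
orientation: [2.282, 2.158, 0.003]
contact_force: [0.3, 0.6, -0.7]
grip_width: 0.05
gripper_force: 0.0
t 3.95 tcp [0.5823 0.1713 0.1146] shift cm [-0.0391 -0.1244  0.1601] turn [ 0.0019 -0.001   0.0013] F [ 0.3448  0.5598 -0.6576] w 0.049964994371662734 0.0
```

View pics/s2.png

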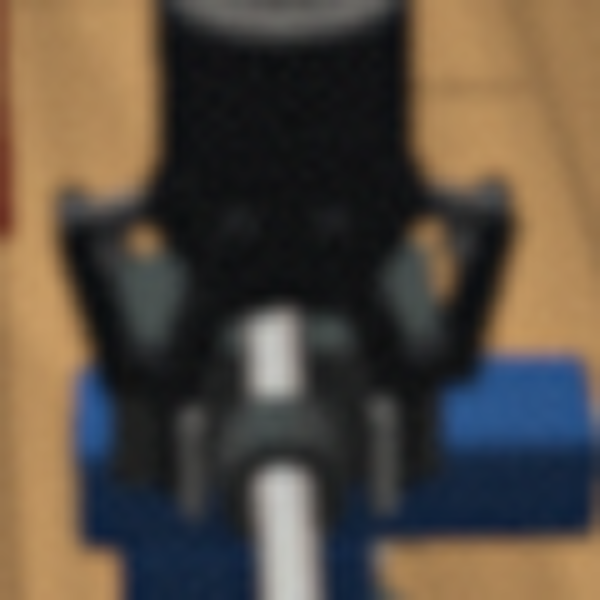

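Pad faces are at columns 207 and 367 and the sleeve edges at about 216 and 343, so the hand is about 1.5-2 mm too far to the right (+x).

```bash
python3 -m crank '[[[0,-0.14,0],[0,0,0]],[[0,0,0],[0,0,0]],[[0,0,0],[0,0,0]]]' 4.4
python3 -m crank '[[[0,0,0],[0,0,0]],[[0,0,0],[0,0,0]]]' 4.25
python3 -m crank '[[[0,0,0],[0,0,0]],[[0,0,0],[0,0,0]]]' 4.15
```

```text
clock: 4.35
tcp_pos: [0.58, 0.1712, 0.1136]
orientation: [2.283, 2.159, 0.001]
contact_force: [-0.8, 0.6, 0.0]
grip_width: 0.044
gripper_force: 0.0
clock: 4.55
tcp_pos: [0.58, 0.1711, 0.1133]
orientation: [-2.283, -2.158, -0.0]
contact_force: [0.4, 0.3, 0.0]
grip_width: 0.0424
gripper_force: 0.0
clock: 4.75
tcp_pos: [0.58, 0.1711, 0.1133]
orientation: [-2.283, -2.158, 0.0]
contact_force: [-0.1, 0.1, -0.5]
grip_width: 0.0414
gripper_force: 0.0
```

```bash
python3 -m crank '[[[0,0,0],[0,0,0]],[[0,0,0],[0,0,0]]]' 4.05
python3 -m crank '[[[0,0,0],[0,0,0]],[[0,0,0],[0,0,0]]]' 3.95
python3 -m crank '[[[0,0,0],[0,0,0]],[[0,0,0],[0,0,0]]]' 3.8
```

```text
clock: 4.95
tcp_pos: [0.5801, 0.1711, 0.1133]
orientation: [2.283, 2.158, 0.0]
contact_force: [0.6, 0.0, -0.6]
grip_width: 0.0407
gripper_force: 0.2
clock: 5.15
tcp_pos: [0.5803, 0.1711, 0.1134]
orientation: [2.283, 2.158, 0.001]
contact_force: [1.0, -0.8, -0.2]
grip_width: 0.0398
gripper_force: 0.8
clock: 5.35
tcp_pos: [0.5803, 0.1711, 0.1136]
orientation: [2.283, 2.158, 0.001]
contact_force: [0.4, -0.7, 1.8]
grip_width: 0.0386
gripper_force: 20.0
```

```bash
python3 -m crank '[[[0,0,-0.06],[0,0,0]],[[0,0,0],[0,0,0]]]'
python3 -m crank '[[[0,0,-0.06],[0,0,0]],[[0,0,0],[0,0,0]]]'
python3 -m crank '[[[0,0,0],[0,0,0]]]'
```

```text
clock: 5.55
tcp_pos: [0.5799, 0.1711, 0.1138]
orientation: [2.283, 2.158, -0.0]
contact_force: [1.7, -1.8, -0.2]
grip_width: 0.0387
gripper_force: 20.5
clock: 5.75
tcp_pos: [0.5796, 0.1711, 0.1142]
orientation: [-2.282, -2.158, 0.001]
contact_force: [1.2, -0.2, -1.7]
grip_width: 0.0382
gripper_force: 20.4
clock: 5.85
tcp_pos: [0.5796, 0.1711, 0.1143]
orientation: [-2.282, -2.158, 0.001]
contact_force: [1.0, -0.2, -2.8]
grip_width: 0.0384
gripper_force: 20.4
```

```bash
python3 -m crank '[[[0,0.04,0],[0,0,0]],[[-0.3,0,0],[0,0,0]],[[-0.3,0,0],[0,0,0]],[[0,0,0],[0,0,0]]]'
python3 -m crank '[[[-0.4,0,0],[0,0,0]],[[-0.4,0,0],[0,0,0]],[[0,0,0],[0,0,0]]]'
python3 -m crank '[[[0,0,0],[0,0,0]]]'
```

```text
clock: 6.25
tcp_pos: [0.5799, 0.1642, 0.1144]
orientation: [2.284, 2.157, -0.001]
contact_force: [-0.2, -1.0, -2.4]
grip_width: 0.0382
gripper_force: 20.4
clock: 6.55
tcp_pos: [0.5796, 0.156, 0.1145]
orientation: [2.284, 2.157, -0.001]
contact_force: [0.7, 1.1, -2.1]
grip_width: 0.0387
gripper_force: 20.4
clock: 6.65
tcp_pos: [0.5796, 0.1569, 0.1145]
orientation: [-2.283, -2.158, -0.0]
contact_force: [-0.4, -0.5, -2.1]
grip_width: 0.0382
gripper_force: 20.4
```

```bash
python3 -m crank '[[[-0.4,0,0],[0,0,0]],[[-0.4,0,0],[0,0,0]],[[0,0,0],[0,0,0]]]'
python3 -m crank '[[[-0.4,0,0],[0,0,0]],[[-0.4,0,0],[0,0,0]],[[0,0,0],[0,0,0]]]'
python3 -m crank '[[[-0.4,0,0],[0,0,0]],[[-0.4,0,0],[0,-0.01,0]],[[0,0,0],[0,0,0]]]'
python3 -m crank '[[[0,0,0],[0,0,0]]]'
```

```text
clock: 6.95
tcp_pos: [0.5791, 0.1481, 0.1145]
orientation: [2.284, 2.157, -0.001]
contact_force: [-0.7, -0.1, -2.3]
grip_width: 0.0384
gripper_force: 20.4
clock: 7.25
tcp_pos: [0.5787, 0.1401, 0.1145]
orientation: [2.284, 2.157, -0.0]
contact_force: [-0.2, 0.5, -2.4]
grip_width: 0.0385
gripper_force: 20.4
clock: 7.55
tcp_pos: [0.5782, 0.1326, 0.1145]
orientation: [2.278, 2.153, -0.012]
contact_force: [-0.4, -0.1, -1.3]
grip_width: 0.0386
gripper_force: 20.4
clock: 7.65
tcp_pos: [0.5783, 0.1333, 0.1145]
orientation: [2.278, 2.154, -0.011]
contact_force: [0.1, -0.5, -2.5]
grip_width: 0.0385
gripper_force: 20.4
```

```bash
for i in 1; do :; done
python3 -m crank '[[[-0.4,0,0],[0,0,0]],[[-0.4,0,0],[0,0,0]],[[0,0,0],[0,0,0]]]'
python3 -m crank '[[[-0.4,0,0],[0,0,0]],[[-0.4,0,0],[0,0,0]],[[0,0,0],[0,0,0]]]'
python3 -m crank '[[[-0.4,0,0],[0,0,0]],[[-0.4,0,0],[0,0,0]],[[0,0,0],[0,0,0]]]'
python3 -m crank '[[[0,0,0],[0,0,0]]]'; python3 -c "
from h import *;print(monitor.get_obs()['moment'])"
```

```text
clock: 7.95
tcp_pos: [0.5778, 0.1241, 0.1146]
orientation: [2.279, 2.152, -0.012]
contact_force: [-1.2, 0.6, -1.9]
grip_width: 0.038
gripper_force: 20.4
clock: 8.25
tcp_pos: [0.5773, 0.1162, 0.1147]
orientation: [2.279, 2.152, -0.012]
contact_force: [0.1, 0.7, -2.5]
grip_width: 0.0385
gripper_force: 20.4
clock: 8.55
tcp_pos: [0.5769, 0.1082, 0.1147]
orientation: [2.279, 2.152, -0.012]
contact_force: [0.0, -0.3, -1.7]
grip_width: 0.0384
gripper_force: 20.4
clock: 8.65
tcp_pos: [0.5769, 0.1091, 0.1148]
orientation: [2.278, 2.153, -0.011]
contact_force: [0.4, 0.3, -1.8]
grip_width: 0.0381
gripper_force: 20.4
[-0.030002    0.0256833  -0.00888577]
```

```bash
python3 -m crank '[[[-0.4,0,0],[0,0,0]],[[-0.4,0,0],[0,0,0]],[[0,0,0],[0,0,0]]]'
python3 -m crank '[[[-0.4,0,0],[0,0,0]],[[-0.4,0,0],[0,0,0]],[[0,0,0],[0,0,0]]]'
python3 -m crank '[[[-0.4,0,0],[0,0,0]],[[-0.4,0,0],[0,0,0]],[[0,0,0],[0,0,0]]]'
python3 -m crank '[[[-0.4,0,0],[0,0,0]],[[-0.4,0,0],[0,0,0]],[[0,0,0],[0,0,0]]]'
python3 -m crank '[[[0,0,0],[0,0,0]]]'; python3 -c "
from h import *;print(monitor.get_obs()['moment'])"
```

```text
clock: 8.95
tcp_pos: [0.5764, 0.1002, 0.1149]
orientation: [2.279, 2.152, -0.012]
contact_force: [-0.3, 0.0, -1.8]
grip_width: 0.0391
gripper_force: 20.4
clock: 9.25
tcp_pos: [0.576, 0.0922, 0.115]
orientation: [2.279, 2.152, -0.012]
contact_force: [0.2, -0.3, -2.2]
grip_width: 0.0388
gripper_force: 20.4
clock: 9.55
tcp_pos: [0.5756, 0.0842, 0.1151]
orientation: [2.279, 2.152, -0.012]
contact_force: [0.0, -0.3, -2.4]
grip_width: 0.0382
gripper_force: 20.4
clock: 9.85
tcp_pos: [0.5751, 0.0763, 0.1151]
orientation: [2.279, 2.152, -0.012]
contact_force: [0.6, -0.7, -2.2]
grip_width: 0.0382
gripper_force: 20.4
clock: 9.95
tcp_pos: [0.5751, 0.0771, 0.1151]
orientation: [2.278, 2.153, -0.011]
contact_force: [0.4, -0.2, -1.9]
grip_width: 0.0386
gripper_force: 20.4
[ 0.00746557  0.02064706 -0.02313982]
```

```bash
python3 -m crank '[[[-0.4,0,0],[0,0,0]],[[-0.4,0,0],[0,0,0]],[[0,0,0],[0,0,0]]]'|grep -E "tcp|cont"
python3 -m crank '[[[-0.4,0,0],[0,0,0]],[[-0.4,0,0],[0,0,0]],[[0,0,0],[0,0,0]]]'|grep -E "tcp|cont"
python3 -m crank '[[[-0.4,0,0],[0,0,0]],[[-0.4,0,0],[0,0,0]],[[0,0,0],[0,0,0]]]'|grep -E "tcp|cont"
python3 -m crank '[[[-0.4,0,0],[0,0,0]],[[-0.4,0,0],[0,0,0]],[[0,0,0],[0,0,0]]]'|grep -E "tcp|cont"
python3 -m crank '[[[0,0,0],[0,0,0]]]'
```

```text
tcp_pos: [0.5746, 0.0683, 0.1152]
contact_force: [-0.1, -1.2, -2.0]
tcp_pos: [0.5742, 0.0603, 0.1153]
contact_force: [0.8, -0.1, -1.5]
tcp_pos: [0.5737, 0.0523, 0.1153]
contact_force: [0.2, -0.1, -2.3]
tcp_pos: [0.5733, 0.0443, 0.1154]
contact_force: [-0.4, 0.0, -1.5]
clock: 11.25
tcp_pos: [0.5733, 0.0452, 0.1154]
orientation: [2.278, 2.153, -0.011]
contact_force: [0.6, -0.5, -1.2]
grip_width: 0.0387
gripper_force: 20.4
```

```bash
python3 -m crank '[[[-0.4,0,-0.02],[0,0,0]],[[-0.4,0,-0.02],[0,0,0]],[[0,0,0],[0,0,0]]]'|grep -E "tcp|cont"
python3 -m crank '[[[-0.4,0,0],[0,0,0]],[[-0.4,0,0],[0,0,0]],[[0,0,0],[0,0,0]]]'|grep -E "tcp|cont"
python3 -m crank '[[[-0.4,0,0],[0,0,0]],[[-0.4,0,0],[0,0,0]],[[0,0,0],[0,0,0]]]'|grep -E "tcp|cont"
python3 -m crank '[[[-0.4,0,0],[0,0,0]],[[-0.4,0,0],[0,0,0]],[[0,0,0],[0,0,0]]]'|grep -E "tcp|cont"
python3 -m crank '[[[0,0,0],[0,0,0]]]'
```

```text
tcp_pos: [0.5729, 0.0363, 0.116]
contact_force: [0.8, -1.3, -1.8]
tcp_pos: [0.5724, 0.0283, 0.116]
contact_force: [-0.6, 0.6, -2.0]
tcp_pos: [0.5719, 0.0204, 0.116]
contact_force: [-0.8, -0.4, -2.4]
tcp_pos: [0.5715, 0.0124, 0.1161]
contact_force: [-0.1, -0.4, -1.8]
clock: 12.55
tcp_pos: [0.5715, 0.0132, 0.1161]
orientation: [2.278, 2.153, -0.011]
contact_force: [-0.9, -0.2, -1.6]
grip_width: 0.0384
gripper_force: 20.4
```

```bash
python3 -m crank '[[[-0.4,0,0],[0,0,0]],[[-0.4,0,0],[0,0,0]],[[0,0,0],[0,0,0]]]'|grep -E "tcp|cont"
python3 -m crank '[[[-0.4,0,0],[0,0,0]],[[-0.4,0,0],[0,0,0]],[[0,0,0],[0,0,0]]]'|grep -E "tcp|cont"
python3 -m crank '[[[-0.4,0,0],[0,0,0]],[[-0.4,0,0],[0,0,0]],[[0,0,0],[0,0,0]]]'|grep -E "tcp|cont"
python3 -m crank '[[[-0.5,0,0],[0,0,0]],[[-0.5,0,0],[0,0,0]],[[-0.5,0,0],[0,0,0]],[[-0.5,0,0],[0,0,0]],[[0,0,0],[0,0,0]]]'
python3 - <<'E'
from h import *
np.set_printoptions(precision=4,suppress=True)
want([.555,-.314,.1])
im,d=grab("side"); save('s3.png',im,(225,110,325,185),8)
E
```

```text
tcp_pos: [0.571, 0.0044, 0.1162]
contact_force: [0.4, -0.0, -1.9]
tcp_pos: [0.5705, -0.0036, 0.1163]
contact_force: [0.1, 0.1, -2.1]
tcp_pos: [0.5701, -0.0115, 0.1164]
contact_force: [0.2, -0.0, -2.2]
clock: 13.95
tcp_pos: [0.569, -0.0318, 0.1166]
orientation: [2.279, 2.152, -0.012]
contact_force: [0.1, -0.1, -2.4]
grip_width: 0.0385
gripper_force: 20.4
t 13.95 tcp [ 0.569  -0.0318  0.1166] shift cm [-28.2334   0.226    1.9588] turn [ 0.0001  0.0104 -0.0006] F [ 0.0668 -0.0921 -2.3767] w 0.03845605312216111 20.38326710346155
```

View pics/s3.png

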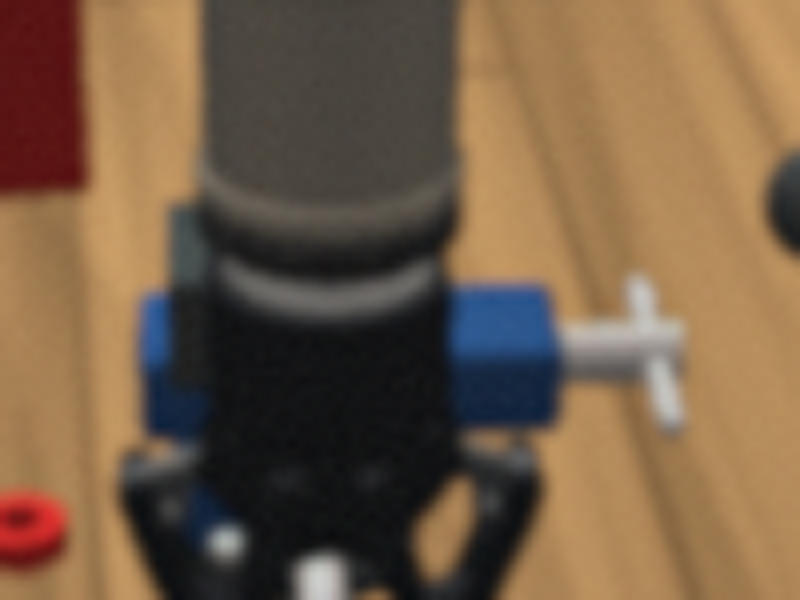

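The crop shows the bare rod tip at (320,575) in the open hand frame, so the sleeve is off the rod. The force is steady at its weight, -2.2 N.

```bash
python3 -m crank '[[[-1,0,0],[0,0.01,0]],[[-2,0,0],[0,0,0]],[[-2,0,0],[0,0,0]],[[-2,0,0],[0,0,0]],[[-2,0,0],[0,0,0]]]' - 30 |grep -E "tcp|cont"
python3 -m crank '[[[-2,0,0],[0,0,0]],[[-2,0,0],[0,0,0]],[[-2,0,0],[0,0,0]],[[-2,0,0],[0,0,0]],[[-2,0,0],[0,0,0]]]'|grep -E "tcp|cont"
python3 -m crank '[[[-2,0,0],[0,0,0]],[[-2,0,0],[0,0,0]],[[-2,0,0],[0,0,0]],[[-2,0,0],[0,0,0]],[[-1,0.2,0],[0,0,0]]]'|grep -E "tcp|cont"
python3 -m crank '[[[0,0,1],[0,0,0]],[[0,0,2],[0,0,0]],[[0,0,0],[0,0,0]],[[0,0,0],[0,0,0]]]'
python3 - <<'E'
from h import *
np.set_printoptions(precision=4,suppress=True)
want([.555,-.314,.007])
im,d=grab("side"); save('s4.png',im,(215,240,325,350),5)
n="side";P=cloud(n,d)[240:350,215:325].reshape(-1,3)
rim=P[(P[:,2]>.015)&(P[:,2]<.026)]; print(cv2.minAreaRect((rim[:,:2]*1000).astype(np.float32)))
E
```

```text
tcp_pos: [0.5638, -0.1219, 0.1167]
contact_force: [0.6, 0.3, -1.6]
tcp_pos: [0.5581, -0.2217, 0.1166]
contact_force: [1.0, 0.3, -1.9]
tcp_pos: [0.5542, -0.3132, 0.1168]
contact_force: [-1.9, -0.1, -1.6]
clock: 15.9
tcp_pos: [0.5552, -0.3089, 0.0859]
orientation: [-2.28, -2.158, 0.0]
contact_force: [0.7, -0.4, -1.5]
grip_width: 0.0384
gripper_force: 21.0
t 15.9 tcp [ 0.5552 -0.3089  0.0859] shift cm [-0.5223  0.0152  7.8927] turn [-0.0015 -0.0012  0.0022] F [ 0.6957 -0.3945 -1.4557] w 0.03836483378555208 20.9959290488041
((532.4869384765625, -222.297607421875), (139.86241149902344, 327.0474548339844), 13.311434745788574)
```

View pics/s4.png

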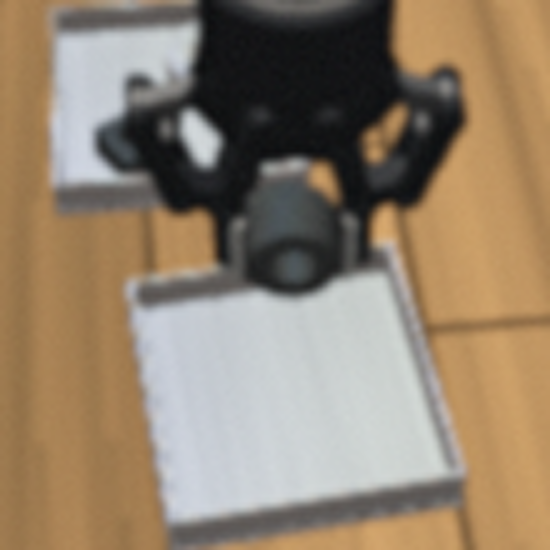

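The sleeve is held level above the empty tray, at (293,240), with the pads at (237,250) and (352,245).

```bash
python3 -m crank '[[[-0.5,0,1],[0,0,0]],[[0,0,2],[0,0,0]],[[0,0,2],[0,0,0]],[[0,0,1],[0,0,0]],[[0,0,0.5],[0,0,0]]]' |grep -E "tcp|cont"
python3 -m crank '[[[0,0,0.5],[0,0,0]],[[0,0,0.2],[0,0,0]],[[0,0,0],[0,0,0]]]' |grep -E "tcp|cont"
python3 -m crank '[[[0,0,0.1],[0,0,0]],[[0,0,0],[0,0,0]]]'|grep -E "tcp|cont"
python3 -m crank '[[[0,0,0],[0,0,0]]]'|grep -E "tcp|cont"
```

```text
tcp_pos: [0.5547, -0.3152, 0.0207]
contact_force: [-0.0, 0.1, -2.1]
tcp_pos: [0.5553, -0.3154, 0.0149]
contact_force: [0.4, -0.9, -2.1]
tcp_pos: [0.5554, -0.3153, 0.014]
contact_force: [0.1, -0.1, -2.3]
tcp_pos: [0.5553, -0.3153, 0.0139]
contact_force: [-0.1, 0.2, -2.5]
```

```bash
python3 -m crank '[[[0,0,0.25],[0,0,0]],[[0,0,0],[0,0,0]]]'|grep -E "tcp|cont"
python3 -m crank '[[[0,0,0.15],[0,0,0]],[[0,0,0],[0,0,0]]]'|grep -E "tcp|cont"
python3 -m crank '[[[0,0,0.1],[0,0,0]],[[0,0,0],[0,0,0]]]'|grep -E "tcp|cont"
python3 -m crank '[[[0,0,0.1],[0,0,0]],[[0,0,0],[0,0,0]]]'|grep -E "tcp|cont"
```

```text
tcp_pos: [0.555, -0.3151, 0.0109]
contact_force: [-0.1, 0.4, -2.9]
tcp_pos: [0.555, -0.3151, 0.0094]
contact_force: [-0.7, 0.1, -1.1]
tcp_pos: [0.555, -0.3152, 0.0085]
contact_force: [-0.2, 0.2, -2.8]
tcp_pos: [0.5551, -0.3154, 0.008]
contact_force: [-1.3, 1.0, 2.4]
```

```bash
python3 -m crank '[[[0,0,0],[0,0,0]],[[0,0,0],[0,0,0]]]' 4.1|grep -E "tcp|cont|grip"
python3 -m crank '[[[0,0,0],[0,0,0]],[[0,0,0],[0,0,0]],[[0,0,0],[0,0,0]]]' 4.8|grep -E "tcp|cont|grip"
python3 -m crank '[[[0,0,0],[0,0,0]],[[0,0,-0.5],[0,0,0]],[[0,0,-1],[0,0,0]],[[0,0,-2],[0,0,0]],[[0,0,0],[0,0,0]]]' 5.5|grep -E "tcp|cont|grip"
python3 -m crank '[[[0,0,-3],[0,0,0]],[[0,0,-4],[0,0,0]],[[0,0,-4],[0,0,0]],[[0,0,-4],[0,0,0]],[[0,0,0],[0,0,0]]]' |grep -E "tcp|cont|grip"
python3 - <<'E'
from h import *
np.set_printoptions(precision=4,suppress=True)
im,d=grab("side"); save('s5.png',im,(215,220,325,350),4)
P=cloud("side",d)[285:345,240:310].reshape(-1,3); s=P[(P[:,2]>.03)&(P[:,2]<.06)]
print(len(s),s.min(0),s.max(0))
E
```

```text
tcp_pos: [0.5554, -0.3153, 0.0077]
contact_force: [0.3, -0.8, -0.0]
grip_width: 0.0411
gripper_force: 0.0
tcp_pos: [0.5552, -0.3152, 0.0076]
contact_force: [0.7, -0.6, 0.2]
grip_width: 0.0482
gripper_force: 0.1
tcp_pos: [0.5568, -0.3165, 0.0458]
contact_force: [0.5, -0.6, -0.2]
grip_width: 0.055
gripper_force: 0.0
tcp_pos: [0.5579, -0.3175, 0.1988]
contact_force: [-0.1, 0.4, 1.5]
grip_width: 0.0552
gripper_force: 0.0
233 [ 0.5431 -0.3308  0.03  ] [ 0.5807 -0.2976  0.0472]
```

View pics/s5.png

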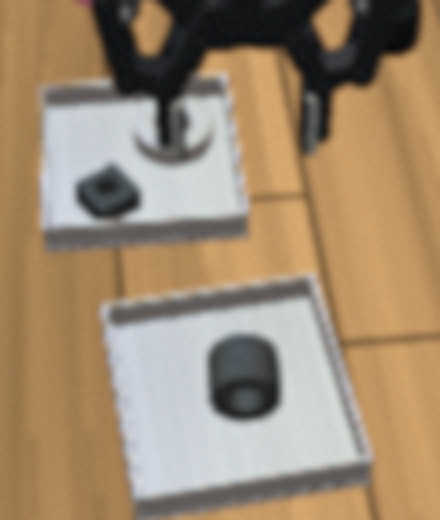

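The sleeve lies on its round side near the middle of the tray, at (244,377). I'll check that it isn't rolling before handing in.

```bash
python3 - <<'E'
from h import *
np.set_printoptions(precision=4,suppress=True)
def f():
    im,d=grab("side");P=cloud("side",d)[285:345,240:310].reshape(-1,3); s=P[(P[:,2]>.03)&(P[:,2]<.06)]; print(monitor.get_obs()['clock'],s.mean(0))
f()
E
python3 -m crank '[[[0,0,0],[0,0,0]],[[0,0,0],[0,0,0]],[[0,0,0],[0,0,0]],[[0,0,0],[0,0,0]],[[0,0,0],[0,0,0]]]' |grep cont
python3 - <<'E'
from h import *
np.set_printoptions(precision=4,suppress=True)
im,d=grab("side");P=cloud("side",d)[285:345,240:310].reshape(-1,3); s=P[(P[:,2]>.03)&(P[:,2]<.06)]; print(monitor.get_obs()['clock'],s.mean(0))
if abs(s.mean(0)[0]-.56)<.02: print(r.hand_in())
E
```

```text
19.45 [ 0.5611 -0.3167  0.0389]
contact_force: [0.2, 0.5, -0.3]
20.0 [ 0.5612 -0.3166  0.0392]
the job is handed in; nothing more can be done
None
```

The sleeve is off the rod and lying at rest on its round side near the middle of the empty tray; the wrist force never read above about 3 N, and the job was handed in at about 20 s (no verdict was returned).

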